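Shut off and bleed the red line of the decorating air station

ROBOT

A 7-joint arm with a two-finger parallel gripper is mounted at the origin on the work surface; the furniture and walls round the work are solid. World frame = base frame: x ahead of the robot, y to its left, z up, the work surface at z = 0. Lengths are in m, angles in rad, forces in N, time in s.
With the tool pointing down it reaches from about 0.425 to 0.95 m from the base axis. Payload 4.7 kg.
Tool frame: the origin (TCP) lies on the centre line of the jaws, within the pads' length; the fingertips stand robot.nose_length ahead of it and the grasp point (between the pads) lies 8 mm behind it (robot.nose_length is the distance from the TCP to the fingertips, in m); z points along the fingers, y is the line along which they close (so a half turn about z gives the same grasp; the last joint's range is limited). The gripper opens to 85 mm and grips with 20 to 120 N. Pads are 22 mm wide; open, the fingers measure 114 mm over their backs; the gripper's body (76 mm by 85 mm) begins 54 mm behind the grasp point. The pads swing forward as they close: fully open they stand 13 mm farther back than shut.
Start: joints at [-0.029, 0.469, -0.049, 1.532, 0.024, 1.141, -0.082], TCP at [0.675, 0, 0.207] pointing down, gripper open.
Joint ranges: [-2.59, 2.59], [-0.33, 1.99], [-1.39, 1.29], [0.1, 2.45], [-1.04, 4.18], [0.21, 1.99], [-2.66, 2.66]. Speed limits (rad/s): [2.57, 2.57, 3.14, 3.14, 3.14, 3.14, 3.14].

INTERFACE

Orientations are given as [roll, pitch, yaw] about the fixed x, y, z axes, in that order (R = Rz(yaw) Ry(pitch) Rx(roll)).
In Python, from plant import robot gives the robot as it stands. Calls block until the motion is done:
- robot.goto(position, orientation): joint-space move of the TCP to a pose.
- robot.move_straight(position, vel=0.15, attitude=None, contact_N=None): straight line of the TCP; attitude=None keeps the orientation; vel is the mean speed in m/s. With contact_N (N) it stops when the force on the tool has changed by that much, and returns True; else False.
- robot.move_joints(angles): joint-space move.
- robot.grip(opening, strength=None): opening from 0.0 (shut) to 1.0 (fully open); strength is the grip in N (None keeps the last); returns when the fingers have stopped.
- robot.sleep(seconds).
- robot.inverse_kinematics(position, orientation): joint angles nearest the present ones, or None.
- robot.sense(): the state.
- robot.grab_frame(name): name is "scene" or "side" or "wrist"; returns a dict with "image" (400x640x3 uint8, red, green, blue), "range_z" (400x640 float32, m along the optical axis (not along the pixel's ray), 0 where there is no reading), "fx", "fy", "cx", "cy" (pixels), "R" (3x3) and "t" (3): a world point X has camera coordinates R X + t. Camera axes: x right, y down, z forward; pixel columns grow to the right and rows downward; lengths in m; the calibration is good to about 2 mm. A picture is of the moment at which its call begins.
A pose or a line that the arm cannot do raises robot.IKError and nothing moves.
- robot.close_job(): hands the job in; it is judged then, once.
The state is a dict: "t": time; "joint_pos": joint angles; "joint_velocities": joint speeds; "effort": joint torques, N m; "tcp_pos": TCP position; "tcp_rot": TCP orientation; "wrist_force": force on the tool from outside, world axes, zero at the start; "torque": the same for the moment, N m; "opening": opening from 0.0 (shut) to 1.0 (fully open); "gripper_force": force on a finger pad.
Only numpy, scipy, OpenCV 4.12 (cv2) and the standard library are available. Lean on these libraries where they do the work, as an engineer would, in place of code of your own. Each camera call takes 0.05 s, during which the arm holds its last target. There are 200 camera calls.

TASK

The dust cap of the red outlet on the decorating air station is leaking. Close the red valve: turn its knob clockwise until you feel it come onto its seat, then nip it up finger-tight (about half a newton metre, never wrench it, the washer is soft) and let go. Then press the red line's bleed button gently all the way down for about a second to empty the outlet and let it come up again; touch none of the other four lines and leave the other things on the bench where they are.

Things in the scene. Friction and masses are not known exactly. Their poses are not given: they have to be found in the camera images.
- station: air station: white compressor box 180 (x) x 296 (y) x 46 mm on rubber feet, fixed to the bench; origin at the centre of its underside, x to its back. Five valve slices stand on it in a row along y at a pitch of 52 mm, in any order of colours; a pressure gauge and a filter behind them reach to 90 mm above the bench.
- line_red: valve slice with the red knob and button: aluminium block 104 (x) x 50 (y) x 26 mm, origin at the centre of its underside, x to the back of the station, z up. Knob on a vertical axis at x = +22, y = 0 mm, its wing reaching 16 mm from the axis at any angle, top 76 mm above the origin; bleed button at x = -30, y = 0. The line to shut.
- line_yellow: valve slice with the yellow knob and button: aluminium block 104 (x) x 50 (y) x 26 mm, origin at the centre of its underside, x to the back of the station, z up. Knob on a vertical axis at x = +22, y = 0 mm, its wing reaching 16 mm from the axis at any angle, top 76 mm above the origin; bleed button at x = -30, y = 0. No part of it may be touched.
- line_green: valve slice with the green knob and button: aluminium block 104 (x) x 50 (y) x 26 mm, origin at the centre of its underside, x to the back of the station, z up. Knob on a vertical axis at x = +22, y = 0 mm, its wing reaching 16 mm from the axis at any angle, top 76 mm above the origin; bleed button at x = -30, y = 0. No part of it may be touched.
- line_blue: valve slice with the blue knob and button: aluminium block 104 (x) x 50 (y) x 26 mm, origin at the centre of its underside, x to the back of the station, z up. Knob on a vertical axis at x = +22, y = 0 mm, its wing reaching 16 mm from the axis at any angle, top 76 mm above the origin; bleed button at x = -30, y = 0. No part of it may be touched.
- line_black: valve slice with the black knob and button: aluminium block 104 (x) x 50 (y) x 26 mm, origin at the centre of its underside, x to the back of the station, z up. Knob on a vertical axis at x = +22, y = 0 mm, its wing reaching 16 mm from the axis at any angle, top 76 mm above the origin; bleed button at x = -30, y = 0. No part of it may be touched.
- knob_red: the red knob's turning part, origin on its axis low on the slice, z up. Clockwise seen from above (yaw falls) closes. About 0.06 N m of friction; after 0.4 to 2.2 rad it meets its seat, a soft washer: from there the torque climbs about 1.6 N m per rad. Where the seat lies differs each time and cannot be seen. Let go, a nipped knob springs back partly but stays on the seat.
- red_grip (a point): grip point on the red knob: on its axis, 12.5 mm below the wing's top, 109 mm above the bench. z up, x along the wing, which is 32 mm long (x), 11 mm thick (y), flat-sided; below it a round skirt of 30 mm diameter, its top 19.5 mm below this point. Next knobs' axes 52 mm away, so fingers have 35 mm of free radius; the blocks' tops lie 37 mm below. One or two grasps may be needed.
- yellow_tip (a point): top of the marked end of the yellow knob's wing, 16 mm from that knob's axis, 122 mm above the bench; shows how that knob stands
- green_tip (a point): top of the marked end of the green knob's wing, 16 mm from that knob's axis, 122 mm above the bench; shows how that knob stands
- blue_tip (a point): top of the marked end of the blue knob's wing, 16 mm from that knob's axis, 122 mm above the bench; shows how that knob stands
- black_tip (a point): top of the marked end of the black knob's wing, 16 mm from that knob's axis, 122 mm above the bench; shows how that knob stands
- bleed_red_top (a point): centre of the top of the red line's bleed button: round red cap of 19 mm diameter, its top 16 mm above the block (88 mm above the bench), inside a dark ring of 35 mm, 52 mm in front of the red knob's axis; pressed straight down
- bleed_red (a joint): travel of the red bleed button in m: 0 up, 0.006 fully down; spring-loaded, 2 N at first, 6 N when fully down
- sugar_shaker: steel sugar shaker, 68 mm diameter, 106 mm high, loose; origin at the centre of its underside; not to be disturbed
- jam_jar: jam jar with white lid, 76 mm diameter, 92 mm high, loose; origin at the centre of its underside; not to be disturbed
- measure_1: steel measuring cup with wire handle, 72 x 99 x 57 mm, loose; origin under the cup; not to be disturbed

How it is judged:
On the way, in this order (a step that is already met when the one before it is completed fails the run):
1. the red valve is turned onto its seat and nipped up: at least 0.2 N m on the seat (contact force between knob_red_c2 and anything else above 10 N), for 0.2 s.
2. the red knob has been let go and stays on its seat (contact force between knob_red_c2 and anything else above 1 N and contact force between the fingers and line_red below 0.1 N), for 0.2 s.
3. the red bleed button is held down (at least 4 of its 6 mm) for half a second with the valve still on its seat (value of joint bleed_red above 0.004 m and contact force between knob_red_c2 and anything else above 1 N), for 0.5 s.
At the end, for the whole second after the job is handed in: The red valve still rests on its seat (at least 0.02 N m on it), the red bleed button is up again (within 1 mm), and the other four knobs stand where they were (contact force between knob_red_c2 and anything else above 1 N and value of joint bleed_red below 0.001 m and distance of each of yellow_tip, green_tip, blue_tip, black_tip from where it was at the start of the episode below 0.003 m); the robot touches nothing.
It fails at once if the red valve is overtightened: more than 0.9 N m on its seat (contact force between knob_red_c2 and anything else above 45 N).
It fails at once if one of the other four lines (knob, button or block) is touched with more than 0.5 N (contact force between any of the arm, the fingers and line_yellow above 0.5 N or contact force between any of the arm, the fingers and line_green above 0.5 N or contact force between any of the arm, the fingers and line_blue above 0.5 N or contact force between any of the arm, the fingers and line_black above 0.5 N).
It fails at once if the bleed button is pressed with more than 30 N (value of joint bleed_red above 0.003 m and contact force between the fingers and line_red above 30 N).
It fails at once if the shaker, the jam jar or the measuring cup is shifted by more than 10 mm (distance of any of sugar_shaker, jam_jar, measure_1 from where it was at the start of the episode above 0.01 m).
It also fails if it takes over 64 s, if anything falls off the work surface, if the arm or the gripper's body presses on something with over 40 N, if the wrist force passes 120 N, or if a joint passes its speed limit or range.

## Working session

There is one attempt and no reset: what is moved stays moved. The work goes in short steps, each a Python script; the robot and the scene stay as the last script left them, time stands still between calls to the robot, and variables do not carry over. Pictures are saved under pics/ and viewed, at most 10 in all, crops included, and the job is handed in when it is done.

```bash
mkdir -p pics; cat > h.py <<'E'
import numpy as np, cv2
from plant import robot
def save(f,n): cv2.imwrite(f'pics/{n}.png',f['image'][:,:,::-1])
def cloud(f):
    z=f['range_z'];v,u=np.indices(z.shape)
    P=np.stack([(u-f['cx'])/f['fx']*z,(v-f['cy'])/f['fy']*z,z],-1)
    return (P-np.array(f['t']))@np.array(f['R'])
E
python3 - <<'E'
from h import *
import pickle
F={n:robot.grab_frame(n) for n in('scene','side','wrist')}
pickle.dump(F,open('F.pkl','wb'))
cv2.imwrite('pics/a.png',np.vstack([cv2.resize(np.hstack([F['scene']['image'],F['side']['image']]),(800,250)),cv2.resize(F['wrist']['image'],(560,350))[:,:].copy() if 0 else cv2.copyMakeBorder(cv2.resize(F['wrist']['image'],(560,350)),0,0,0,240,0)])[:,:,::-1])
print(robot.nose_length,robot.sense())
for n,f in F.items():
    P=cloud(f);h=cv2.cvtColor(f['image'],cv2.COLOR_RGB2HSV)
    m=((h[...,0]<6)|(h[...,0]>174))&(h[...,1]>150)&(h[...,2]>60)&(f['range_z']>0)
    k,l,s,c=cv2.connectedComponentsWithStats(m.astype(np.uint8))
    for i in range(1,k):
        if s[i,4]>25: q=P[l==i];print(n,s[i],c[i].round(1),np.median(q,0).round(3),q.min(0).round(3),q.max(0).round(3))
E
```

```text
0.011 {'t': 0.15, 'joint_pos': array([-0.02893163,  0.46932807, -0.04856094,  1.53341733,  0.02410552,
        1.14099983, -0.08227937]), 'joint_velocities': array([ 0.00054305, -0.00139572, -0.00169486, -0.00400019,  0.00041819,
       -0.00108433, -0.00151526]), 'effort': array([ 3.33697863e-04, -5.10767841e+01, -4.67274967e-02, -2.37979531e+01,
        1.07760131e-02,  5.44104041e-03, -2.80327527e-05]), 'tcp_pos': array([6.74517106e-01, 1.56216640e-05, 2.06454876e-01]), 'tcp_rot': array([-3.14002710e+00,  6.92912794e-05,  1.57084616e+00]), 'wrist_force': array([ 0.71750364, -0.10723949, -0.74360896]), 'torque': array([-0.05686665,  0.04033935,  0.02253551]), 'gripper_force': 0.0, 'opening': 0.9986940649718746}
scene [363 148  15  12 121] [369.5 154.4] [0.734 0.125 0.097] [0.726 0.113 0.085] [0.756 0.153 0.107]
scene [381 153  16  12 121] [388.7 159.4] [0.732 0.065 0.098] [0.723 0.053 0.085] [0.753 0.092 0.107]
scene [501 167   5  15  39] [502.2 172.2] [ 0.74  -0.22   0.134] [ 0.728 -0.225  0.111] [ 0.758 -0.215  0.143]
scene [362 174  14  19 190] [368.5 183.6] [0.559 0.025 0.103] 
[... 1086 characters left out ...]
 102 2808] [15.6 60.6] [0.319 0.125 0.009] [0.281 0.085 0.006] [0.342 0.191 0.012]
wrist [387   7  39  61 950] [403.4  37.2] [0.743 0.135 0.105] [0.731 0.114 0.095] [0.761 0.158 0.108]
wrist [380  86  29  47 161] [387.1 104.9] [0.733 0.084 0.105] [0.729 0.057 0.093] [0.752 0.098 0.107]
wrist [131 132  15  18 174] [136.8 140. ] [0.477 0.046 0.066] [0.47  0.035 0.057] [0.481 0.054 0.069]
wrist [186 135  43  39 858] [208.8 158.5] [0.569 0.033 0.108] [0.539 0.022 0.069] [0.582 0.051 0.122]
wrist [155 142  22  18 303] [165.5 150.2] [0.517 0.038 0.087] [0.506 0.027 0.078] [0.524 0.046 0.089]
wrist [374 346   8  11  52] [376.9 351.6] [ 0.747 -0.218  0.097] [ 0.693 -0.221  0.087] [0.751 0.01  0.306]
```

View pics/a.png

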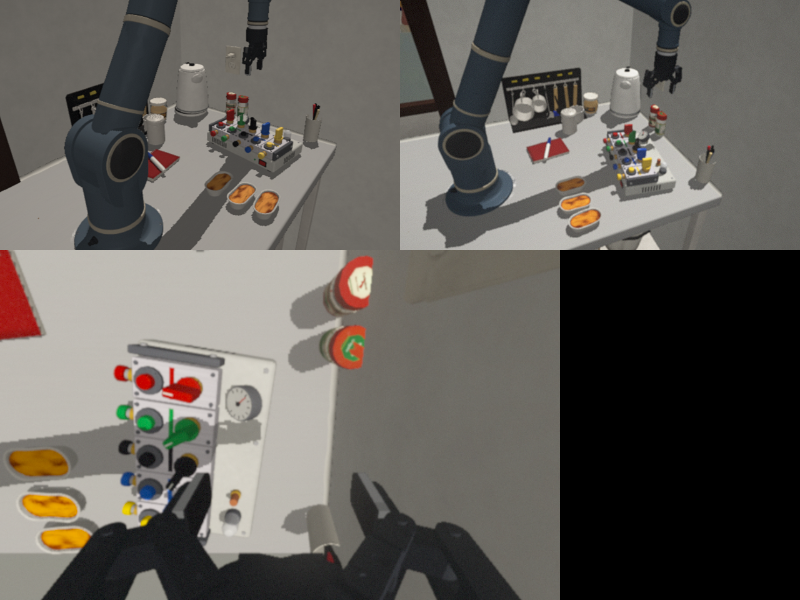

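The red line is the +y end slice: knob at (207,158) and button at (165,150) in the wrist image, with green next to it. I'll take two closer wrist views.

```bash
cat > m.py <<'E'
from h import *
def meas(f,tag):
    P=cloud(f);h=cv2.cvtColor(f['image'],cv2.COLOR_RGB2HSV)
    m=((h[...,0]<6)|(h[...,0]>174))&(h[...,1]>140)&(h[...,2]>60)&(f['range_z']>0)
    near=(abs(P[...,0]-.55)<.06)&(abs(P[...,1]-.035)<.05)&m
    def rect(M,name):
        k,l,s,c=cv2.connectedComponentsWithStats(M.astype(np.uint8))
        i=1+s[1:,4].argmax();q=P[l==i];r=cv2.minAreaRect((q[:,:2]*1000).astype(np.float32))
        print(tag,name,s[i,4],c[i].round(1),'med',np.median(q,0).round(4),'rect',np.round(r[0],1),np.round(r[1],1),round(r[2],1))
        return q,c[i]
    rect(near&(P[...,2]>.114)&(P[...,2]<.13),'wing')
    q,c=rect(near&(P[...,2]>.083)&(P[...,2]<.093)&(P[...,0]<.535),'button')
    b=(abs(P[...,2]-.072)<.003)&(h[...,1]<60)&(abs(P[...,0]-.55)<.09)&(P[...,1]>-.25)&(P[...,1]<.09)
    rect(b,'blocks')
E
python3 - <<'E'
from m import *
robot.goto([.56,-.06,.27],[np.pi,0,np.pi/2])
for n,p in(('b',[.56,-.06,.27]),('c',[.57,-.03,.27])):
    robot.move_straight(p);robot.sleep(.3);f=robot.grab_frame('wrist');save(f,n);meas(f,n);print(np.round(-np.array(f['R']).T@f['t'],3))
print(robot.sense()['tcp_pos'],robot.sense()['t'],robot.sense()['joint_pos'])
E
```

```text
b wing 242 [326.7  97.5] med [0.5675 0.028  0.1205] rect [566.   28.8] [10.9 28.8] 75.2
b button 187 [281.   90.2] med [0.5149 0.0371 0.087 ] rect [514.8  36.9] [15.4 16.5] 86.9
b blocks 4273 [293.7 202.5] med [ 0.5218 -0.1037  0.0712] rect [ 518.9 -121.1] [153.7 103.9] 80.7
[0.561 0.026 0.436]
c wing 228 [317.4 125.1] med [0.5677 0.0283 0.1205] rect [565.9  29. ] [10.9 28.9] 76.3
c button 180 [274.1 116. ] med [0.515  0.0371 0.0869] rect [514.5  37. ] [16.3 17.1] 89.0
c blocks 3887 [287.5 221.1] med [ 0.5212 -0.1022  0.0712] rect [ 518.8 -121. ] [154.2 103.7] 80.7
[0.571 0.055 0.436]
[ 0.56987727 -0.03069268  0.27007766] 2.0917 [ 0.02656981  0.25049544 -0.05765529  1.70338921  0.01566549  1.18806128
 -0.03612344]
```

View pics/b.png

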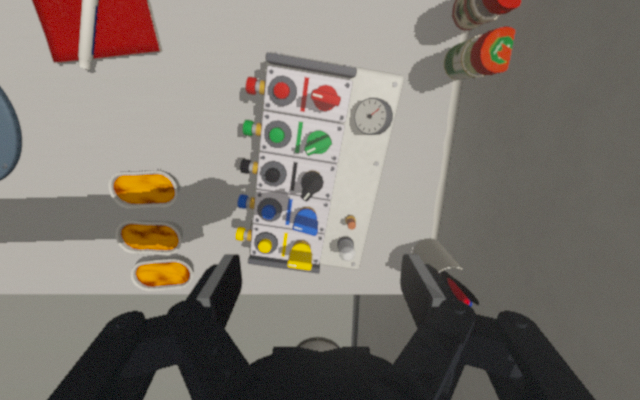

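Red button at (281,90), wing at (327,97), with the station yawed about −9°. The button plus 52 mm along the station's x gives (566, 28.6), which matches the measured wing centre (566, 28.9). Next I'll hover above it with the jaws narrowed and check the alignment.

```bash
python3 - <<'E'
from m import *
psi=np.radians(165.7)
robot.grip(0.31,80)
robot.goto([.566,.0288,.2],[np.pi,0,psi]);robot.sleep(.3)
s=robot.sense();print(s['tcp_pos'],s['tcp_rot'],s['joint_pos'],s['opening'],s['torque'],s['t'])
f=robot.grab_frame('wrist');save(f,'d0')
# side view crop and wrist
g=robot.grab_frame('side')
cv2.imwrite('pics/d.png',np.hstack([cv2.resize(f['image'],(480,300)),cv2.resize(g['image'][140:260,290:418],(320,300))])[:,:,::-1])
E
```

```text
[0.5661474  0.0286318  0.20022241] [3.14157940e+00 4.45819411e-04 2.89142227e+00] [ 0.10133838  0.31566289 -0.28326442  1.79160239  0.10051262  1.04791047
  1.10172415] 0.31010520283759574 [-0.05563395  0.0319698  -0.01843354] 4.05
```

View pics/d.png

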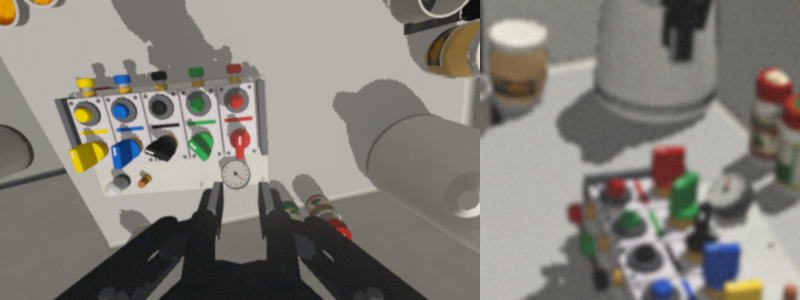

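The wing at (241,143) lies along the image's vertical and is centred between the fingers at columns 217 and 265. Now I'll descend and grip.

```bash
python3 - <<'E'
from m import *
p=[.566,.0288]
print(robot.move_straight(p+[.135],vel=.1,contact_N=4))
print(robot.move_straight(p+[.107],vel=.04,contact_N=3))
robot.sleep(.2);s=robot.sense();print(s['tcp_pos'],s['wrist_force'],s['torque'],s['t'])
print(robot.grip(0,80));s=robot.sense();print(s['opening'],s['gripper_force'],s['wrist_force'],s['torque'],s['joint_pos'][6])
g=robot.grab_frame('side');h=robot.grab_frame('scene')
cv2.imwrite('pics/e.png',np.hstack([cv2.resize(a['image'][r:r+120,c:c+128],(400,375),interpolation=2) for a,r,c in((g,140,290),(h,110,310))])[:,:,::-1])
E
```

```text
False
False
[0.56622435 0.02882056 0.10728608] [ 0.32899112 -0.34843072  0.96471707] [ 0.0152081   0.05983494 -0.02446579] 6.0
False
0.0007584638834400734 0.0 [ 0.21128942  0.94394576 -0.61130385] [-0.02170869  0.0007159   0.00935633] 1.0646976316625882
```

View pics/e.png

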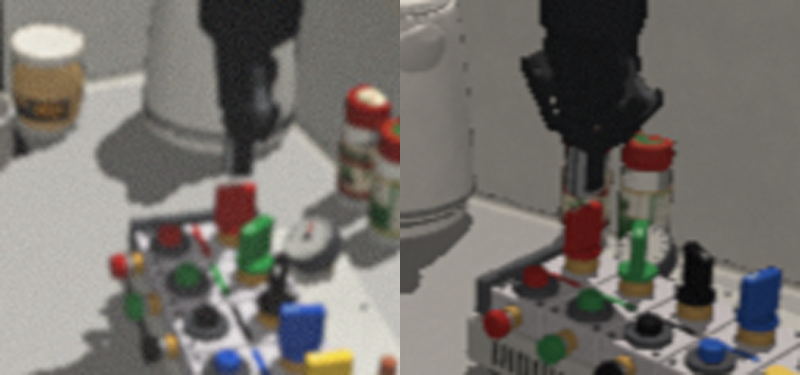

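The jaws shut on nothing, with the fingertips apparently above or behind the wing in both views. I'll check the fingertip position with the depth images.

```bash
python3 - <<'E'
from m import *
s=robot.sense();print(s['tcp_pos'],s['tcp_rot'])
for n in('side','scene'):
    f=robot.grab_frame(n);P=cloud(f)
    for X in([.566,.0288,.096],[.566,.0288,.1215],[.566,.0288,.14]):
        c=np.array(f['R'])@X+f['t'];print(n,'proj',X,(c[0]/c[2]*f['fx']+f['cx']).round(1),(c[1]/c[2]*f['fy']+f['cy']).round(1))
    h=cv2.cvtColor(f['image'],cv2.COLOR_RGB2HSV)
    m=(np.hypot(P[...,0]-.566,P[...,1]-.03)<.06)&(P[...,2]>.09)&(P[...,2]<.17)
    dark=m&(h[...,2]<75)&(P[...,1]>0.005);red=m&((h[...,0]<6)|(h[...,0]>174))&(h[...,1]>140)
    for nm,k in(('dark',dark),('red',red)):
        q=P[k]
        for lo in np.arange(.09,.17,.008):
            a=q[(q[:,2]>=lo)&(q[:,2]<lo+.008)]
            if len(a)>2: print(nm,lo.round(3),len(a),np.percentile(a,[5,50,95],axis=0)[:,:2].round(3).tolist())
    print('cam',(-np.array(f['R']).T@f['t']).round(2))
E
```

```text
[0.56598389 0.02879013 0.10699466] [-3.14156933e+00 -1.55536928e-05  2.89204952e+00]
side proj [0.566, 0.0288, 0.096] 363.6 207.8
side proj [0.566, 0.0288, 0.1215] 364.2 199.1
side proj [0.566, 0.0288, 0.14] 364.7 192.6
dark 0.138 12 [[0.558, 0.014], [0.564, 0.016], [0.57, 0.018]]
dark 0.146 20 [[0.558, 0.012], [0.563, 0.016], [0.57, 0.02]]
dark 0.154 18 [[0.558, 0.013], [0.566, 0.015], [0.571, 0.019]]
dark 0.162 17 [[0.557, 0.011], [0.563, 0.015], [0.572, 0.021]]
red 0.09 39 [[0.51, 0.014], [0.56, 0.021], [0.573, 0.028]]
red 0.098 32 [[0.553, 0.018], [0.565, 0.022], [0.577, 0.026]]
red 0.106 30 [[0.553, 0.018], [0.565, 0.022], [0.577, 0.025]]
red 0.114 34 [[0.554, 0.018], [0.567, 0.022], [0.577, 0.027]]
red 0.122 5 [[0.56, 0.02], [0.57, 0.022], [0.578, 0.024]]
cam [ 0.11 -0.8   0.73]
scene proj [0.566, 0.0288, 0.096] 368.2 185.2
scene proj [0.566, 0.0288, 0.1215] 368.6 175.1
scene proj [0.566, 0.0288, 0.14] 369.0 167.7
dark 0.13 14 [[0.553, 0.02], [0.558, 0.029], [0.569, 0.037]]
dark 0.138 36 [[0.554, 0.016], [0.558, 0.024], [0.566, 0.041]]
dark 0.146 33 [[0.553, 0.016], [0.557, 0.029], [0.565, 0.042]]
dark 0.154 36 [[0.553, 0.015], [0.557, 0.02], [0.567, 0.042]]
dark 0.162 34 [[0.553, 0.016], [0.557, 0.027], [0.569, 0.041]]
red 0.09 36 [[0.547, 0.021], [0.56, 0.025], [0.574, 0.032]]
red 0.098 32 [[0.548, 0.021], [0.559, 0.025], [0.574, 0.032]]
red 0.106 36 [[0.547, 0.021], [0.56, 0.025], [0.575, 0.034]]
red 0.114 41 [[0.547, 0.021], [0.561, 0.025], [0.576, 0.029]]
cam [-0.33 -0.49  0.58]
```

```bash
python3 - <<'E'
from m import *
out=[]
for n,(c0,r0) in(('side',(364,199)),('scene',(368,175))):
    f=robot.grab_frame(n);P=cloud(f)
    print(n)
    for r in range(r0-70,r0+14,4):
        row=P[r,c0-40:c0+40];m=(np.hypot(row[:,0]-.566,row[:,1]-.0288)<.07)&(row[:,2]>.09)
        if m.sum(): q=row[m];print(r,m.sum(),np.median(q,0).round(3),q[:,0].min().round(3),q[:,0].max().round(3),q[:,1].min().round(3),q[:,1].max().round(3), f['image'][r,c0])
    a=f['image'][r0-75:r0+25,c0-50:c0+50];out.append(cv2.convertScaleAbs(cv2.resize(a,(400,400),interpolation=0),alpha=1.8))
w=robot.grab_frame('wrist');out2=w['image']
cv2.imwrite('pics/f.png',np.hstack(out)[:,:,::-1]);save(w,'fw')
E
```

```text
side
129 34 [0.55 0.   0.32] 0.534 0.603 -0.01 0.042 [72 68 63]
133 34 [0.554 0.002 0.308] 0.53 0.598 -0.005 0.031 [102 105 102]
137 34 [ 0.55  -0.003  0.302] 0.53 0.593 -0.01 0.039 [33 32 32]
141 34 [ 0.55  -0.003  0.292] 0.529 0.596 -0.012 0.038 [33 32 30]
145 33 [ 0.55  -0.004  0.282] 0.53 0.593 -0.011 0.034 [27 29 34]
149 31 [ 0.55  -0.003  0.274] 0.531 0.595 -0.012 0.03 [40 40 41]
153 23 [ 0.553 -0.003  0.265] 0.536 0.577 -0.011 0.08 [29 33 31]
157 19 [0.555 0.003 0.252] 0.55 0.568 -0.012 0.08 [36 39 39]
161 20 [0.552 0.    0.242] 0.545 0.58 -0.013 0.048 [35 35 33]
165 19 [ 0.553 -0.001  0.234] 0.546 0.58 -0.013 0.046 [37 34 32]
169 18 [0.552 0.005 0.219] 0.547 0.579 -0.018 0.042 [38 41 39]
173 19 [ 0.552 -0.022  0.225] 0.541 0.563 -0.031 0.049 [40 40 40]
177 18 [ 0.553 -0.029  0.218] 0.542 0.562 -0.036 0.038 [39 40 37]
181 15 [ 0.553 -0.017  0.2  ] 0.545 0.567 -0.021 0.023 [31 33 33]
185 12 [0.557 0.004 0.178] 0.549 0.576 -0.002 0.036 [59 58 59]
189 10 [0.561 0.016 0.157] 0.555 0.572 0.013 0.033 [70 70 68]
193 10 [0.562 0.017 0.145] 0.556 0.574 0.013 0.032 [65 64 64]
201 13 [0.
[... 798 characters left out ...]
31 0.074 [20 21 21]
145 36 [0.552 0.018 0.201] 0.538 0.571 -0.026 0.069 [22 22 23]
149 32 [0.554 0.019 0.192] 0.54 0.572 -0.017 0.06 [19 19 21]
153 23 [0.552 0.011 0.184] 0.543 0.569 -0.007 0.047 [20 20 22]
157 14 [0.551 0.02  0.173] 0.545 0.559 0.002 0.041 [22 23 24]
161 13 [0.557 0.023 0.159] 0.553 0.568 0.015 0.043 [84 83 82]
165 13 [0.556 0.024 0.151] 0.55 0.566 0.016 0.044 [77 76 76]
169 12 [0.556 0.024 0.141] 0.551 0.57 0.017 0.038 [72 71 71]
173 1 [0.556 0.025 0.131] 0.556 0.556 0.025 0.025 [77 77 69]
177 12 [0.558 0.025 0.12 ] 0.548 0.579 0.02 0.033 [86 25 23]
181 17 [0.56  0.023 0.112] 0.542 0.572 -0.022 0.037 [86 19 19]
185 17 [0.552 0.024 0.102] 0.542 0.573 -0.032 0.035 [86 22 21]
```

View pics/f.png

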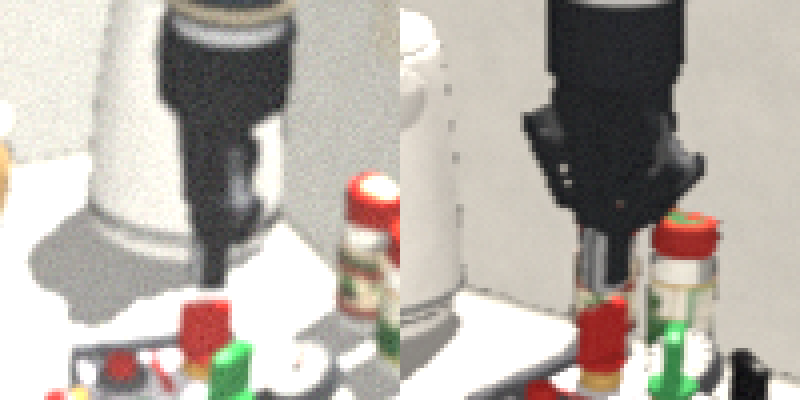

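View pics/fw.png

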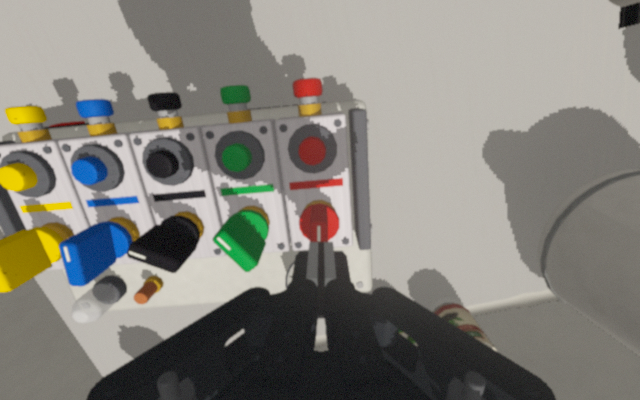

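```bash
python3 - <<'E'
from m import *
print(robot.nose_length, robot.sense()['tcp_pos'])
f=robot.grab_frame('wrist');P=cloud(f)
for r in range(200,330,6): print(r,[(P[r,c].round(3).tolist(),f['image'][r,c].tolist()) for c in(312,328)])
E
```

```text
0.011 [0.56600114 0.02881261 0.10699054]
200 [([0.553, 0.026, 0.071], [133, 122, 116]), ([0.555, 0.038, 0.072], [142, 136, 133])]
206 [([0.55, 0.028, 0.092], [109, 49, 45]), ([0.555, 0.038, 0.086], [127, 64, 54])]
212 [([0.55, 0.028, 0.103], [106, 49, 49]), ([0.559, 0.037, 0.087], [200, 64, 56])]
218 [([0.549, 0.029, 0.115], [109, 50, 49]), ([0.562, 0.036, 0.089], [193, 61, 55])]
224 [([0.551, 0.028, 0.12], [123, 50, 43]), ([0.567, 0.035, 0.088], [187, 58, 49])]
230 [([0.555, 0.027, 0.12], [124, 46, 47]), ([0.572, 0.034, 0.088], [189, 59, 52])]
236 [([0.559, 0.026, 0.12], [126, 47, 44]), ([0.576, 0.033, 0.089], [186, 53, 46])]
242 [([0.555, 0.028, 0.135], [107, 90, 86]), ([0.557, 0.036, 0.135], [134, 123, 123])]
248 [([0.555, 0.028, 0.142], [100, 100, 95]), ([0.557, 0.036, 0.141], [105, 101, 99])]
254 [([0.555, 0.028, 0.148], [99, 99, 97]), ([0.557, 0.036, 0.148], [105, 104, 99])]
260 [([0.555, 0.028, 0.154], [100, 99, 96]), ([0.558, 0.036, 0.152], [100, 98, 97])]
266 [([0.555, 0.028, 0.158], [102, 99, 96]), ([0.557, 0.036, 0.159], [101, 99, 97])]
272 [([0.555, 0.029, 0.163], [98, 97, 93]), ([0.557, 0.036, 0.163], [96, 95, 93])]
278 [([0.555, 0.029, 0.168], [111, 111, 108]), ([0.557, 0.036, 0.168], [111, 108, 106])]
284 [([0.553, 0.029, 0.175], [47, 45, 46]), ([0.557, 0.035, 0.172], [51, 48, 48])]
290 [([0.554, 0.029, 0.177], [46, 46, 41]), ([0.556, 0.036, 0.177], [49, 45, 43])]
296 [([0.554, 0.03, 0.182], [43, 44, 44]), ([0.555, 0.036, 0.182], [44, 41, 44])]
302 [([0.554, 0.029, 0.185], [40, 41, 43]), ([0.556, 0.035, 0.184], [38, 33, 36])]
308 [([0.554, 0.03, 0.188], [37, 37, 36]), ([0.559, 0.035, 0.185], [35, 35, 38])]
314 [([0.557, 0.029, 0.188], [30, 33, 29]), ([0.567, 0.033, 0.178], [33, 34, 36])]
320 [([0.567, 0.026, 0.18], [34, 32, 34]), ([0.569, 0.032, 0.179], [42, 40, 44])]
326 [([0.57, 0.025, 0.18], [44, 46, 50]), ([0.573, 0.031, 0.178], [40, 38, 39])]
```

All three cameras put the fingertips at z ≈ 0.132. The reported TCP of 0.107 would place them at 0.096, so the real tool sits about 36 mm higher than reported, while laterally it agrees. I'll open, measure the true jaw gap, and descend on the measured tip height.

```bash
python3 - <<'E'
from m import *
robot.grip(0.31,80);robot.sleep(.2)
f=robot.grab_frame('wrist');P=cloud(f)
print('cam z',(-np.array(f['R']).T@f['t']).round(3))
psi=robot.sense()['tcp_rot'][2];yd=np.array([np.sin(psi),-np.cos(psi)])  # closing dir
m=(P[...,2]>.128)&(P[...,2]<.17)&(np.hypot(P[...,0]-.566,P[...,1]-.0288)<.05)
for lo in np.arange(.124,.2,.006):
    q=P[m&(P[...,2]>=lo)&(P[...,2]<lo+.006)]
    if len(q)>5:
        d=(q[:,:2]-[.566,.0288])@yd;L=d[d<0];R=d[d>=0]
        print(lo.round(3),len(q),[ (a.min().round(4),a.max().round(4)) for a in(L,R) if len(a)])
s=robot.sense();print(s['tcp_pos'],s['opening'],s['t'])
E
```

```text
cam z [0.485 0.051 0.273]
0.13 77 [(np.float64(-0.0187), np.float64(-0.0122)), (np.float64(0.0141), np.float64(0.0204))]
0.136 292 [(np.float64(-0.026), np.float64(-0.0122)), (np.float64(0.014), np.float64(0.0273))]
0.142 386 [(np.float64(-0.0258), np.float64(-0.0122)), (np.float64(0.014), np.float64(0.0278))]
0.148 418 [(np.float64(-0.0259), np.float64(-0.0122)), (np.float64(0.0141), np.float64(0.0276))]
0.154 461 [(np.float64(-0.0259), np.float64(-0.0121)), (np.float64(0.0141), np.float64(0.0277))]
0.16 433 [(np.float64(-0.0259), np.float64(-0.0121)), (np.float64(0.0141), np.float64(0.0278))]
0.166 570 [(np.float64(-0.023), np.float64(-0.0121)), (np.float64(0.0141), np.float64(0.0241))]
[0.56599807 0.02877772 0.10700872] 0.31019190225042415 7.4
```

```bash
python3 - <<'E'
from m import *
p=[.566,.0288]
print(robot.move_straight(p+[.072],vel=.04,contact_N=3))
s=robot.sense();print(s['tcp_pos'],s['wrist_force'],s['torque'],s['t'])
robot.grip(0,80);robot.sleep(.2);s=robot.sense();print(s['opening'],s['gripper_force'],s['wrist_force'],s['torque'],s['joint_pos'])
g=robot.grab_frame('side');h=robot.grab_frame('scene')
cv2.imwrite('pics/g.png',np.hstack([cv2.convertScaleAbs(cv2.resize(a['image'][r:r+120,c:c+128],(400,375),interpolation=2),alpha=1.6) for a,r,c in((g,130,300),(h,110,310))])[:,:,::-1])
E
```

```text
False
[0.56625936 0.02886208 0.07224944] [-0.68607247 -0.05552781  0.34331588] [ 0.01800796 -0.00226566 -0.03185774] 8.425
0.1098045115408868 79.37364935874939 [-2.21399189 -4.16004951  6.01751874] [-0.70275726  0.54036657  0.02233913] [ 0.07574037  0.4627382  -0.25828913  1.91087165  0.16369498  0.78839174
  1.04806151]
```

View pics/g.png

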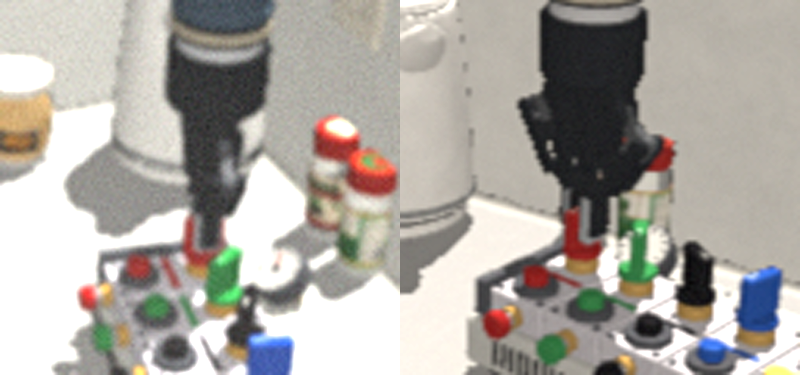

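The wing is gripped at about 9–11 mm with 79 N. Now I'll turn clockwise in small joint-7 steps and watch the moment.

```bash
python3 - <<'E'
from m import *
s=robot.sense();q0=np.array(s['joint_pos']);t0=s['torque'][2];a=0;hist=[];tz=0
while a<2.65:
    a+=.08 if tz<.14 else .04
    q=q0.copy();q[6]-=a;robot.move_joints(q);robot.sleep(.08)
    T=[];
    for _ in range(3): s=robot.sense();T.append(s['torque'][2]-t0);robot.sleep(.02)
    tz=float(np.mean(T));hist.append((round(a,2),round(float(q0[6]-s['joint_pos'][6]),3),round(tz,3),round(s['gripper_force']),round(float(np.linalg.norm(s['wrist_force'])),1)))
    if tz>.47 or abs(tz)>.7 or s['t']>40: break
for h in hist: print(*h)
robot.sleep(.4);s=robot.sense();print(s['t'],s['torque']-[0,0,t0],s['tcp_pos'],s['opening'])
E
```

```text
0.08 0.079 -0.049 79 2.4
0.16 0.158 -0.071 79 4.1
0.24 0.238 -0.049 79 4.3
0.32 0.318 -0.011 79 6.0
0.4 0.398 -0.046 79 6.1
0.48 0.479 -0.088 79 5.8
0.56 0.559 -0.087 79 6.7
0.64 0.639 -0.092 79 7.1
0.72 0.719 -0.11 79 6.9
0.8 0.799 -0.118 79 7.3
0.88 0.879 -0.122 79 7.0
0.96 0.959 -0.105 79 8.1
1.04 1.039 -0.069 79 8.5
1.12 1.119 0.064 79 7.6
1.2 1.198 0.107 79 8.3
1.28 1.278 0.232 80 8.6
1.32 1.318 0.271 80 7.5
1.36 1.358 0.329 80 8.6
1.4 1.398 0.363 80 8.7
1.44 1.438 0.459 80 8.8
1.48 1.477 0.46 80 8.6
1.52 1.517 0.512 80 9.9
17.8417 [-1.20241404  0.63517273  0.53945041] [0.56509612 0.02680673 0.07258922] 0.11329774813668618
```

The knob met its seat after about 1.03 rad and the moment has risen by about 0.62 N m over running friction, so it is nipped. Letting go.

```bash
python3 - <<'E'
from m import *
robot.grip(0.31,80);robot.sleep(.5)
s=robot.sense();print(s['opening'],s['gripper_force'],s['torque'],s['wrist_force'],s['tcp_pos'])
x,y,_=s['tcp_pos']
print(robot.move_straight([x,y,.17],vel=.08))
robot.goto([.56,-.06,.25],[np.pi,0,np.pi/2]);robot.sleep(.3)
f=robot.grab_frame('wrist');save(f,'k');meas(f,'k');print(robot.sense()['t'])
E
```

```text
0.3081345182327198 0.0 [-0.05647938  0.00846555  0.02898906] [-0.32374118 -0.47240056 -0.06651815] [0.56598841 0.02754081 0.07260779]
False
k wing 270 [326.9  99.9] med [0.5663 0.0273 0.1204] rect [565.8  28.4] [10.8 29.1] 15.3
k button 216 [279.6  90.7] med [0.5152 0.0365 0.0871] rect [514.8  36.5] [16.6 16.5] 86.6
k blocks 2474 [309.6  94.6] med [0.5474 0.0327 0.0712] rect [543.9  32.5] [ 49.9 103.7] 80.8
20.9167
```

View pics/k.png

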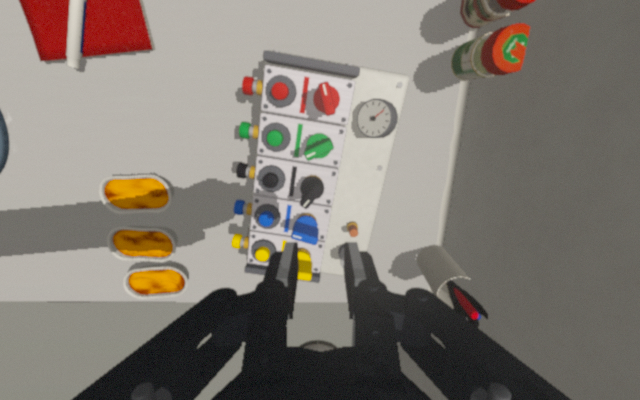

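The wing now stands at −75°, a 1.05 rad turn that stayed on its seat, with the red button at (280,91) px, or (514.8, 36.7) mm. Next I'll press it with the shut fingertips, feeling for contact.

```bash
python3 - <<'E'
from m import *
psi=np.radians(170.7);p=[.5148,.0367]
robot.move_straight([.56,-.06,.26]);robot.grip(0,30)
robot.goto(p+[.16],[np.pi,0,psi]);robot.move_straight(p+[.085],vel=.08);robot.sleep(.3)
F=lambda:float(np.mean([(robot.sleep(.02),robot.sense()['wrist_force'][2])[1] for _ in range(5)]))
f0=F();print('f0',f0,robot.sense()['tcp_pos'],robot.sense()['t'])
hit=robot.move_straight(p+[.054],vel=.02,contact_N=3)
z=robot.sense()['tcp_pos'][2];print('hit',hit,z,F()-f0)
if hit:
    zc=z
    for i in range(14):
        zc-=.0006;robot.move_straight(p+[zc],vel=.01);d=F()-f0;print(round(zc,4),round(float(robot.sense()['tcp_pos'][2]),4),round(d,2))
        if d>8.5 : break
    robot.sleep(1.0);print('held',F()-f0)
robot.move_straight(p+[.14],vel=.08);robot.sleep(.3);print(robot.sense()['t'])
E
```

```text
f0 -0.15597437920750443 [0.51490669 0.03666086 0.08520219] 24.0417
hit True 0.06107675419141675 3.7579642797847312
0.0605 0.0605 4.07
0.0599 0.0599 4.66
0.0593 0.0593 5.03
0.0587 0.0587 5.43
0.0581 0.0582 5.57
0.0575 0.058 9.73
held 9.674111758176386
29.7917
```

The force ramped from 4 to 5.6 N and then met a hard stop at 9.7 N, so the button was fully down and held. I'll check it came up again, then hand in.

```bash
python3 - <<'E'
from m import *
robot.goto([.56,-.06,.26],[np.pi,0,np.pi/2]);robot.sleep(.3)
f=robot.grab_frame('wrist');meas(f,'end');s=robot.sense();print(s['t'],s['wrist_force'])
print(robot.close_job())
E
```

```text
end wing 254 [326.4  99.2] med [0.5667 0.0263 0.1204] rect [565.8  28.3] [10.9 28.4] 14.8
end button 207 [280.5  90.1] med [0.5151 0.0369 0.0869] rect [514.9  36.9] [16.9 16.8] 89.5
end blocks 2326 [309.6  94. ] med [0.5473 0.033  0.0711] rect [543.8  32.5] [ 49.9 103.9] 80.8
31.15 [-0.3042044   0.64548992 -0.53815888]
the job is handed in; nothing more can be done
None
```

I closed the red valve onto its seat and nipped it up (torque rose about 0.6 N m by the wrist sensor), then let go; I held its bleed button fully down for about a second, it came back up, and the job is handed in at 31 s without the verdict being shown.

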